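Set up the arched craft panel on the folding display stand

ROBOT

A 6-joint arm with a two-finger parallel gripper is mounted at the origin on the work surface. World frame = base frame: x ahead of the robot, y to its left, z up, the work surface at z = 0. Lengths are in m, angles in rad, forces in N, time in s.
With the tool pointing down it reaches from about 0.25 to 0.725 m from the base axis. Payload 4 kg.
Tool frame: the origin (TCP) lies on the centre line of the jaws, within the pads' length; the fingertips stand ahead of it and the grasp point (between the pads) lies 11 mm behind it (bot.tip_extent is the z of the fingertips in the tool frame, in m); z points along the fingers, y is the direction in which the jaws open and shut (so a half turn about z gives the same grasp; the last joint's range is limited). The gripper opens to 85 mm and grips with 20 to 120 N. Pads are 22 mm wide; open, the fingers measure 114 mm over their backs; the gripper's body (76 mm by 85 mm) begins 54 mm behind the grasp point. The pads swing forward as they close: fully open they stand 13 mm farther back than shut.
Start: joints at [-1.142, 0.241, 0.005, 1.335, 0, 1.571], TCP at [0.208, -0.455, 0.201] pointing down, gripper open.
Joint ranges: [-2.72, 2.72], [-1.05, 1.87], [-1.09, 1.28], [-1.99, 2.15], [-1.42, 1.44], [-3.14, 3.14]. Speed limits (rad/s): [2.79, 2.79, 3.14, 3.14, 3.14, 3.14].

INTERFACE

Orientations are given as a unit quaternion [x, y, z, w].
In Python, from workcell import bot gives the robot as it stands.
- The arm moves only by the shell command python3 -m jog 'ROWS'. ROWS is JSON, a list that holds one entry, the list of rows, each a list of 7 numbers: the shift along the world's x, y, z in m, then the turn, a rotation vector about the world's x, y, z in degrees, then the closure in counts, from 0 (fully open) to 255 (shut). In form: [[[tx, ty, tz, ax, ay, az, fingers], ...]]. A call has 1 to 10 rows; each row is the pose to reach, as a shift and turn from the pose commanded when the call began; what a row does not reach only later rows make up. A row lasts 1/12 s, in which the tool goes at most 41.7 mm and 7.16 degrees, less where a joint would pass 70% of its speed; a pose out of reach is approached as far as the arm can. A call with a gripper value outside its range is refused whole. The fingers move at their own pace and stop on an object; the grip force is fixed at half the most. Time passes only in rows, so rows that repeat a pose let the fingers close. It gives the time, the measured TCP pose, the force and the opening at its end, in the units of the state.
- bot.get_obs(): the state, without advancing time (a new reading comes with each control period).
- bot.camera(name): name is "scene" or "top"; returns the picture (384x512x3 uint8, blue, green, red); there is no depth.
- bot.camera_model(name): a dict with "K" (3x3 intrinsics, pixels), "T" (4x4, takes a point from camera to world coordinates). Camera axes: x right, y down, z forward; pixel columns grow to the right and rows downward; lengths in m; the calibration is good to about 2 mm. A picture is of the moment at which its call begins. camera_model takes no time and is no camera call.
- bot.job_done(): hands the job in, once; it reports no verdict.
The state is a dict: "clock": time; "joint_pos": joint angles; "joint_vel": joint speeds; "tau": joint torques, N m; "eef_pos": TCP position; "tool_rot": TCP orientation; "ft_force": force on the tool from outside, world axes, zero at the start; "ft_torque": the same for the moment, N m; "grip_width": finger opening in m.
Only numpy, scipy, OpenCV 4.12 (cv2) and the standard library are available. Lean on these libraries where they do the work, as an engineer would, in place of code of your own. Each camera call takes 0.05 s, during which the arm holds its last target. There are 200 camera calls.

TASK

Swing the display stand's folded wire back rest up and over until it snaps back and stays up by itself. Then take the arched panel out of the drying rack and set it gently, without dropping it, on the stand's narrow ledge, upright, centred and leaning back against the back rest, and let go of it. Leave the square panel and the other things where they are.

Things in the scene. Friction and masses are not known exactly. Their poses are not given: they have to be found in the camera images.
- stand: Wooden display stand, fixed to the table. Origin on the table directly under the back rest's hinge; x axis to its front (roughly away from the robot), y along hinge and ledge, z up. Base board 150 x 150 x 12 mm, x from -105 to +45 mm. Hinge axis along y at x = 0, z = 60 mm, between two posts at y = +-61 mm, 66 mm high, that lie behind x = 0.
- ledge (a point): Where the middle of the panel's underside belongs: a point on the ledge surface, at x = 15, y = 0, z = 53 mm in the stand's frame. The ledge is 80 mm long (y), 34 mm deep from the hinge to a lip 12 mm high and 6 mm thick, and rises to the front by 20 degrees, square to the raised back rest. A 14 mm panel seated there leans back (to -x) by 20 degrees; up to 15 mm farther forward will do.
- backrest (a joint): Hinge angle of the back rest, a U of 10 mm steel rod (arms at y = +-50 mm, cross bar). 0 = folded forward, level, arms either side of the ledge, bar in front of the lip; pi/2 = straight up; 1.92 rad = leaning back 20 degrees against its stop. An over-centre spring pushes it to 0 below about 1.4 rad and to 1.92 above, so it starts folded; about 4 N at the bar starts to lift it.
- backrest_bar (a point): Middle of the back rest's cross bar, on its axis (10 mm rod, 90 mm free between the arms), 90 mm from the hinge axis. Folded, it is at x = 90, z = 60 mm in the stand's frame, with nothing but the table beneath it. The spring, a thin rod with a small crank, sits on the stand's left side outside the post, at y = 72 mm, behind the panel's place.
- rack: Wooden drying rack, fixed to the table. Origin at the centre of its underside. Base board 150 x 150 x 10 mm with two slots along its y axis, centred at x = -45 and +45 mm, each 17 mm wide between walls 8 mm thick, 120 mm long, tops 40 mm above the table. One panel stands in each slot on the base board (10 mm above the table).
- arched_panel: The panel to set up: plywood with paper collage on both faces, 14 mm thick (its x axis), 130 mm wide (y), 160 mm high (z), its top a full half circle of 65 mm radius. About 0.2 kg. Origin at the centre of its lower edge face. Stands upright in one of the two rack slots, either one.
- arched_panel_top (a point): Highest point of the arched panel, middle of its thickness, 160 mm above its origin.
- square_panel: The other plywood panel, a plain rectangle 14 mm thick (x), 130 mm wide (y), 140 mm high (z), square corners. Origin at the centre of its lower edge face. Stays in its rack slot.
- pump_bottle: White square pump bottle, 70 x 70 mm, 193 mm high, loose on the table; origin at the centre of its underside. Leave alone.
- tape_roll: Roll of tape, 100 mm across, 24 mm high, lying on the table; origin at the centre of its underside. Leave alone.
- glue_jar: Glue jar, 70 mm across, 90 mm high, loose on the table; origin at the centre of its underside. Leave alone.

How it is judged:
On the way:
1. the back rest is up against its stop (over 1.8 rad) and stays there with nothing touching the stand (value of joint backrest above 1.8 rad and contact force between the fingers and stand below 0.3 N and contact force between arched_panel and stand below 0.05 N), for 0.2 s.
At the end, for the whole second after the job is handed in: The back rest is locked up (over 1.8 rad); the arched panel stands at rest with its foot on the ledge between lip and back rest, right way up, within 25 mm of the ledge's middle and 0.15 rad of square to it, leaning back 0.25 to 0.6 rad against the back rest; the square panel is still in its slot (value of joint backrest above 1.8 rad and x of arched_panel in the frame of stand between 0.005 and 0.034 m and y of arched_panel in the frame of stand between -0.025 and 0.025 m and z of arched_panel in the frame of stand between 0.046 and 0.064 m and angle between arched_panel's own z axis and vertical between 0.25 and 0.6 rad and x of arched_panel_top in the frame of stand below -0.015 m and angle between the y axis of arched_panel and the y axis of stand, either way round below 0.15 rad and contact force between arched_panel and stand above 0.5 N and linear speed of arched_panel below 0.01 m/s and distance of square_panel from where it was at the start of the episode below 0.02 m); the robot touches nothing.
It fails at once if the arched panel is dropped: it moves faster than 0.4 m/s while the fingers do not hold it (a free fall of about 8 mm) (linear speed of arched_panel above 0.4 m/s and contact force between the fingers and arched_panel below 0.1 N).
It fails at once if the square panel is disturbed (moved over 20 mm) (distance of square_panel from where it was at the start of the episode above 0.02 m).
It fails at once if the bottle, tape or jar is disturbed (moved over 20 mm) (distance of any of pump_bottle, tape_roll, glue_jar from where it was at the start of the episode above 0.02 m).
It also fails if it takes over 53 s, if anything falls off the work surface, if the arm or the gripper's body presses on something with over 40 N, if the wrist force passes 120 N, or if a joint passes its speed limit or range.

## Working session

There is one attempt and no reset: what is moved stays moved. The work goes in short steps, Python scripts to look and compute and a shell command to move; the robot and the scene stay as the last step left them, time stands still between calls to the robot, and variables do not carry over. Pictures are saved under pics/ and viewed, about 8 in all and at most 12, crops included, and the job is handed in when it is done.

```bash
mkdir -p pics; ls; python3 - <<'E'
from workcell import bot
import cv2,numpy as np
print(bot.get_obs(), bot.tip_extent)
for n in("scene","top"):
    im=bot.camera(n); cv2.imwrite(f"pics/{n}0.png",im)
    m=bot.camera_model(n); print(n,np.round(m["K"],1).tolist(),np.round(m["T"],3).tolist())
E
```

```text
pics
{'clock': 0.0, 'joint_pos': array([-1.14200608e+00,  2.41398488e-01,  3.71228365e-03,  1.33516917e+00,
        6.24618428e-06,  1.57080972e+00]), 'joint_vel': array([ 0.00161065, -0.00171275, -0.0028819 , -0.0001758 ,  0.00053472,
        0.00080559]), 'tau': array([ 1.11957637e-03, -3.72318006e+01,  2.52407902e+01,  1.70358951e-02,
        5.08195922e-05, -6.09120178e-06]), 'eef_pos': array([ 0.20760118, -0.45410789,  0.20001568]), 'tool_rot': array([ 9.77106172e-01,  2.12749781e-01, -2.15992886e-04, -1.00661576e-03]), 'ft_force': array([ 0.28853443,  0.94587691, -0.34527418]), 'ft_torque': array([0.02022742, 0.04284954, 0.05530213]), 'grip_width': 0.08522713761793871} 0.008
scene [[456.6, 0.0, 250.8], [0.0, 456.6, 189.9], [0.0, 0.0, 1.0]] [[0.146, 0.798, -0.585, 1.39], [0.989, -0.123, 0.079, -0.122], [-0.009, -0.59, -0.807, 1.224], [0.0, 0.0, 0.0, 1.0]]
top [[469.4, 0.0, 253.8], [0.0, 469.4, 196.8], [0.0, 0.0, 1.0]] [[0.004, -0.986, 0.166, 0.362], [-1.0, -0.006, -0.01, -0.001], [0.011, -0.166, -0.986, 1.655], [0.0, 0.0, 0.0, 1.0]]
```

View pics/scene0.png

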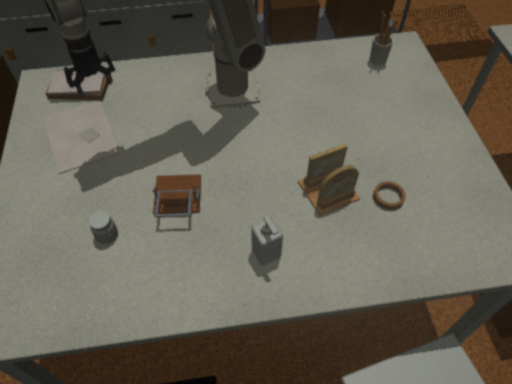

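View pics/top0.png

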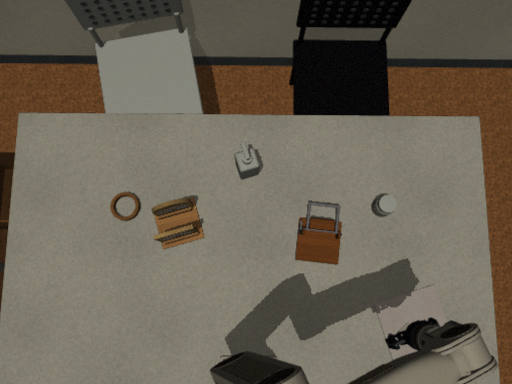

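The scene view shows the stand (~178,195), the rack (~330,185) with the arched panel nearer the camera, i.e. at the larger x, the bottle (267,240), tape (390,195) and jar (103,228). In the top view the stand is at (320,235) with its bar at (323,205), and the rack is at (180,223). I'll make enlarged crops to pick points from.

```bash
python3 - <<'E'
import cv2,numpy as np
t=cv2.imread("pics/top0.png");s=cv2.imread("pics/scene0.png")
def c(im,x,y,w,h,S):
    o=cv2.resize(im[y:y+h,x:x+w],(400,300),interpolation=cv2.INTER_CUBIC)
    o=cv2.convertScaleAbs(o,alpha=1.5,beta=10)
    for i in range(0,w,10):
        X=int(i*400/w); cv2.line(o,(X,0),(X,6 if i%20 else 12),(0,255,0),1)
        if i%20==0: cv2.putText(o,str(x+i),(X,22),0,.35,(0,0,255),1)
    for i in range(0,h,10):
        Y=int(i*300/h); cv2.line(o,(0,Y),(6 if i%20 else 12,Y),(0,255,0),1)
        if i%20==0 and i: cv2.putText(o,str(y+i),(13,Y+4),0,.35,(0,0,255),1)
    return o
a=np.vstack([np.hstack([c(t,280,190,80,60+20,5)[:, :],c(t,140,190,80,80,5)]),np.hstack([c(s,140,165,80,70,5),c(s,290,140,80,80,5)])])
cv2.imwrite("pics/crops.png",a)
E
```

```text
(no output)
```

View pics/crops.png

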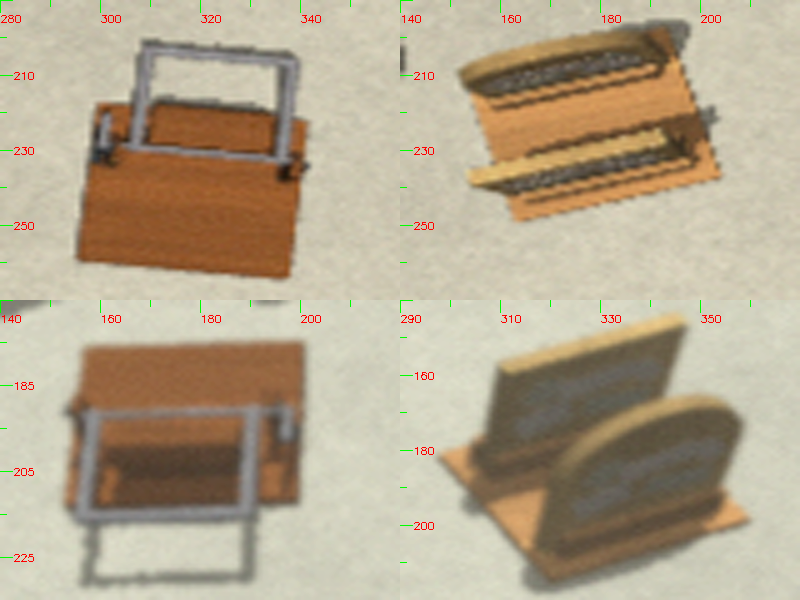

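```bash
cat > h.py <<'E'
from workcell import bot
import numpy as np
def ray(n,px,z):
    m=bot.camera_model(n);K=np.array(m["K"]);T=np.array(m["T"])
    d=T[:3,:3]@np.linalg.inv(K)@[px[0],px[1],1];o=T[:3,3]
    return (o+d*(z-o[2])/d[2])
def proj(n,p):
    m=bot.camera_model(n);K=np.array(m["K"]);T=np.array(m["T"])
    c=T[:3,:3].T@(np.array(p)-T[:3,3]);u=K@c;return u[:2]/u[2]
E
python3 - <<'E'
from h import *
def show(n,z,**k):
    for a,p in k.items(): print(n,a,np.round(ray(n,p,z)[:2],4))
show("top",.012,sBL=(295.6,259.3),sBR=(338,263.9),sFL=(299,217.5),sFR=(341.2,222.3))
show("top",.06,barL=(308.6,202.5),barR=(338.6,206),hL=(306,229.5),hR=(337,232.7))
show("scene",.012,sBR=(157,175.5),sBL=(201,174.6),sFL=(200,212.8))
show("scene",.06,barR=(155,215.2),barL=(191.6,215.2))
show("top",.01,rFR=(193.6,197.2),rBR=(204,237.2),rBL=(163.6,248.7))
show("top",.150,sqL=(154,238),sqR=(193.6,226))
show("scene",.01,rBR=(298,181.9),rFR=(321,215),rFL=(360,199))
show("scene",.170,apex=(343.6,166.1))
show("scene",.150,sqR=(309.5,158.5),sqL=(347,144.5))
show("top",0.19,bottle=(246,160));show("top",.012,tape=(125,206));show("top",.09,jar=(386,205))
E
```

```text
top sBL [ 0.4186 -0.1644]
top sBR [ 0.4035 -0.3117]
top sFL [ 0.565  -0.1779]
top sFR [ 0.5488 -0.3267]
top barL [ 0.6112 -0.2064]
top barR [ 0.5997 -0.3097]
top hL [ 0.518  -0.1962]
top hR [ 0.5076 -0.3018]
scene sBR [ 0.4037 -0.3065]
scene sBL [ 0.4226 -0.1593]
scene sFL [ 0.576  -0.1752]
scene barR [ 0.5962 -0.3092]
scene barL [ 0.6131 -0.199 ]
top rFR [0.6356 0.1955]
top rBR [0.4939 0.1555]
top rBL [0.4531 0.2952]
top sqL [0.4792 0.3019]
top sqR [0.5184 0.1764]
scene rBR [0.5012 0.158 ]
scene rFR [0.641  0.2027]
scene rFL [0.5999 0.3419]
scene apex [0.5813 0.2668]
scene sqR [0.5209 0.1791]
scene sqL [0.4829 0.3078]
top bottle [0.7276 0.0093]
top tape [0.6022 0.4361]
top jar [ 0.5996 -0.4646]
```

Working estimates:
- **Stand:** origin about (0.515, -0.2475), yaw -6°, bar at (0.6045, -0.257, 0.06).
- **Rack:** centre about (0.547, 0.248), yaw 16.6°. The arched panel is in the +x slot, near (0.590, 0.261).

The two views agree within a few mm and the sizes match. I'll go above the bar with the jaws half open.

```bash
python3 -m jog '[[[0.397,0.197,0,0,0,59.4,135],[0.397,0.197,0,0,0,59.4,135],[0.397,0.197,0,0,0,59.4,135],[0.397,0.197,0,0,0,59.4,135],[0.397,0.197,0,0,0,59.4,135],[0.397,0.197,0,0,0,59.4,135],[0.397,0.197,0,0,0,59.4,135],[0.397,0.197,0,0,0,59.4,135],[0.397,0.197,0,0,0,59.4,135],[0.397,0.197,0,0,0,59.4,135]]]'
python3 -m jog '[[[0.025,0.012,0,0,0,0,135],[0.025,0.012,0,0,0,0,135],[0.025,0.012,0,0,0,0,135]]]'
```

```text
clock: 0.93
eef_pos: [0.5825, -0.2681, 0.2003]
tool_rot: [0.743, 0.67, -0.0, -0.0]
ft_force: [0.9, -1.2, 0.0]
grip_width: 0.0399
clock: 1.18
eef_pos: [0.6068, -0.256, 0.199]
tool_rot: [0.742, 0.67, -0.001, -0.001]
ft_force: [0.2, -0.2, -0.3]
grip_width: 0.0403
```

```bash
python3 -m jog '[[[0,0,-0.04,0,0,0,135],[0,0,-0.08,0,0,0,135],[-0.002,-0.001,-0.105,0,0,0,135],[-0.002,-0.001,-0.105,0,0,0,135]]]'
python3 - <<'E'
from h import *
import cv2
o=[]
for n in("scene","top"):
    im=bot.camera(n); u,v=proj(n,bot.get_obs()["eef_pos"]);print(n,u,v)
    x,y=int(u)-50,int(v)-50
    o.append(cv2.convertScaleAbs(cv2.resize(im[y:y+100,x:x+100],(400,400),interpolation=cv2.INTER_CUBIC),alpha=1.5))
    for s in (-.0,):
        p=proj(n,[.6045,-.257,.06]); cv2.circle(o[-1],(int((p[0]-x)*4),int((p[1]-y)*4)),3,(0,0,255),-1)
cv2.imwrite("pics/a.png",np.hstack(o))
E
```

```text
clock: 1.52
eef_pos: [0.5974, -0.2576, 0.0886]
tool_rot: [0.744, 0.668, -0.003, -0.006]
ft_force: [-0.8, 0.0, -1.0]
grip_width: 0.0401
scene 170.22034591688515 208.10185394401967
top 325.6204671226215 203.58235424679802
```

View pics/a.png

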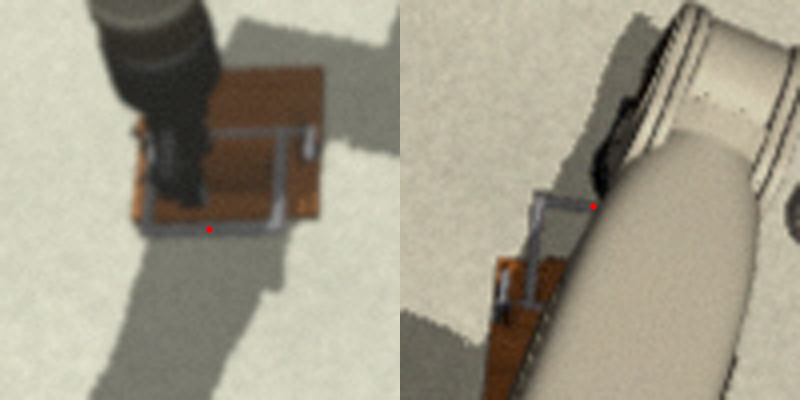

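The red dot (my bar estimate) lies on the bar in both views, scene crop (209,229) and top crop (594,206). Now I'll settle and lower the jaws around it.

```bash
python3 -m jog '[[[0,0,0,0,0,0,135],[0,0,0,0,0,0,135],[0,0,-0.02,0,0,0,135],[0,0,-0.04,0,0,0,135],[0,0,-0.04,0,0,0,135],[0,0,-0.04,0,0,0,135]]]'
```

```text
clock: 2.12
eef_pos: [0.6041, -0.2586, 0.0567]
tool_rot: [0.743, 0.669, 0.0, 0.0]
ft_force: [0.1, -0.2, 0.1]
grip_width: 0.0401
```

```bash
python3 -m jog '[[[0,0,-0.004,0,0,0,180],[0,0,-0.004,0,0,0,200],[0,0,-0.004,0,0,0,215],[0,0,-0.004,0,0,0,225],[0,0,-0.004,0,0,0,240],[0,0,-0.004,0,0,0,255],[0,0,-0.004,0,0,0,255],[0,0,-0.004,0,0,0,255]]]'
```

```text
clock: 2.78
eef_pos: [0.6041, -0.2585, 0.052]
tool_rot: [0.743, 0.669, 0.0, 0.0]
ft_force: [-1.0, -0.1, -0.5]
grip_width: 0.0001
```

```bash
cat > look.py <<'E'
from h import *
import cv2,sys
o=[]
for n in("scene","top"):
    im=bot.camera(n); p=bot.get_obs()["eef_pos"]; u,v=proj(n,p)
    x,y=max(0,int(u)-40),max(0,int(v)-40);print(n,x,y,u,v)
    o.append(cv2.convertScaleAbs(cv2.resize(im[y:y+80,x:x+80],(400,400),interpolation=cv2.INTER_CUBIC),alpha=2.0,beta=10))
    cv2.circle(o[-1],(int((u-x)*5),int((v-y)*5)),2,(0,0,255),-1)
cv2.imwrite("pics/"+sys.argv[1]+".png",np.hstack(o))
E
python3 look.py b
```

```text
scene 132 176 172.22409187556605 216.683303380583
top 283 164 323.3667037140866 204.98480574822085
```

View pics/b.png

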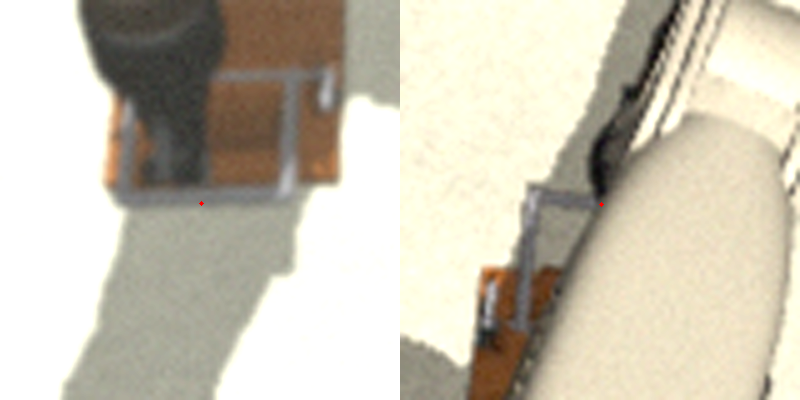

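```bash
python3 - <<'E'
from h import *
import cv2
p=bot.get_obs()["eef_pos"];print(p)
for q,lab in ((p,"now"),([.2076,-.4541,.2],"start")):
  for h in (-.008,0,.05,.1,.2): print(lab,h,[np.round(proj(n,np.array(q)+[0,0,h]),1).tolist() for n in("scene","top")])
a=cv2.imread("pics/scene0.png")[30:130,40:140];b=cv2.imread("pics/top0.png")[300:384,370:470]
im=bot.camera("scene")[140:240,110:210]
o=[cv2.convertScaleAbs(cv2.resize(i,None,fx=4,fy=4,interpolation=cv2.INTER_CUBIC),alpha=2.6,beta=30) for i in(a,im)]
f=lambda o,q,x,y:[cv2.circle(o,tuple(int(v) for v in (proj("scene",np.array(q)+[0,0,h])-[x,y])*4),2,(0,0,255),-1) for h in(-.008,0,.05,.1,.2)]
f(o[0],[.2076,-.4541,.2],40,30);f(o[1],p,110,140)
cv2.imwrite("pics/c.png",np.hstack(o))
E
```

```text
[ 0.60412158 -0.2585099   0.0519007 ]
now -0.008 [[172.6, 218.1], [323.0, 205.3]]
now 0 [[172.2, 216.7], [323.4, 205.0]]
now 0.05 [[169.7, 207.5], [325.7, 202.8]]
now 0.1 [[167.1, 197.8], [328.2, 200.4]]
now 0.2 [[161.3, 176.5], [333.7, 195.2]]
start -0.008 [[100.7, 100.6], [397.7, 327.9]]
start 0 [[100.0, 98.7], [398.6, 328.2]]
start 0.05 [[95.7, 86.9], [404.0, 330.1]]
start 0.1 [[91.1, 74.4], [409.8, 332.2]]
start 0.2 [[81.1, 47.1], [422.9, 336.8]]
```

View pics/c.png

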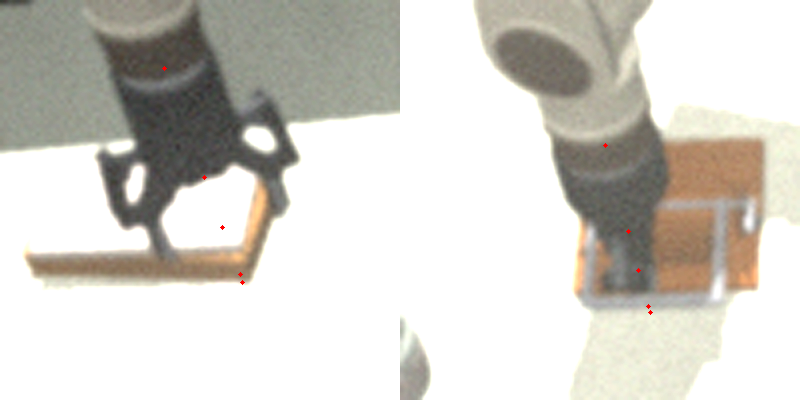

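```bash
python3 - <<'E'
from h import *
t=np.array([.2076,-.4541]);d=np.array([.416,-.909])
for z in(.18,.2,.21,.22,.23,.24,.25,.26):
    L=ray("scene",(81,94),z)[:2];R=ray("scene",(109.5,82),z)[:2]
    print(z,"mid-tcp",np.round((L+R)/2-t,4),"sep",np.round(np.linalg.norm(L-R),4),"along",np.round((L-R)@d,4))
p=bot.get_obs()["eef_pos"]
for z in(.03,.044,.06,.08,.1): print(z,np.round(ray("scene",(110+628/4,140+292/4),z)[:2]-p[:2],4))
E
```

```text
0.18 mid-tcp [-0.0798 -0.0245] sep 0.1039 along 0.1038
0.2 mid-tcp [-0.0556 -0.0177] sep 0.1019 along 0.1018
0.21 mid-tcp [-0.0435 -0.0142] sep 0.1009 along 0.1008
0.22 mid-tcp [-0.0314 -0.0108] sep 0.0999 along 0.0998
0.23 mid-tcp [-0.0194 -0.0074] sep 0.0989 along 0.0988
0.24 mid-tcp [-0.0073 -0.004 ] sep 0.0979 along 0.0979
0.25 mid-tcp [ 0.0048 -0.0006] sep 0.097 along 0.0969
0.26 mid-tcp [0.0169 0.0028] sep 0.096 along 0.0959
0.03 [0.0165 0.2912]
0.044 [0.0255 0.2894]
0.06 [0.0358 0.2873]
0.08 [0.0487 0.2847]
0.1 [0.0616 0.2821]
```

```bash
python3 - <<'E'
from h import *
p=bot.get_obs()["eef_pos"]
for z in(.03,.044,.06,.08,.1): print(z,np.round(ray("scene",(167,213),z)[:2]-p[:2],4))
print(proj("scene",[0,0,0]),proj("top",[0,0,0]))
import cv2
im=bot.camera("scene")
# raw intensity columns near the fingers/bar, rows 200..225 at cols 164..176
print(im[204:222,162:180].mean(2).astype(int))
E
```

```text
0.03 [-0.0309 -0.0181]
0.044 [-0.0213 -0.0163]
0.06 [-0.0104 -0.0142]
0.08 [ 0.0033 -0.0116]
0.1 [ 0.017  -0.0091]
[232.61586849  88.71934228] [247.51530399 385.17797131]
[[40 39 39 37 30 24 24 25 25 25 28 30 33 35 34 32 35 33]
 [41 42 40 40 31 28 28 27 22 27 28 34 36 35 32 34 33 36]
 [42 40 39 40 30 32 32 29 23 24 28 33 37 35 37 37 36 40]
 [35 39 39 40 32 33 33 30 28 27 30 34 39 41 43 41 40 40]
 [33 35 42 37 35 29 27 26 25 26 34 38 39 40 42 40 42 39]
 [31 36 39 39 32 27 27 24 22 26 34 37 39 40 43 42 42 41]
 [28 36 38 38 33 26 24 24 25 24 33 43 41 42 42 42 42 44]
 [30 33 35 34 30 26 23 25 24 25 29 38 40 41 41 40 41 39]
 [28 32 31 32 30 25 27 27 27 31 31 42 38 40 38 43 41 40]
 [39 40 42 42 38 37 35 37 42 43 42 45 46 43 50 51 52 49]
 [53 51 50 53 52 51 48 53 52 53 55 52 53 53 58 57 58 60]
 [56 54 57 57 56 56 53 54 56 56 56 56 56 54 58 58 58 57]
 [56 55 56 55 57 57 57 58 59 60 54 55 57 55 58 61 59 58]
 [68 65 66 66 66 65 67 66 66 66 66 67 66 65 67 69 68 69]
 [74 73 75 75 76 74 74 74 76 75 76 75 75 74 74 76 77 73]
 [77 75 79 79 76 77 76 78 79 78 76 79 76 74 76 78 78 76]
 [80 79 79 79 80 78 76 74 76 77 79 77 77 74 77 75 76 80]
 [78 79 79 79 78 78 76 76 75 77 78 78 76 78 77 77 77 78]]
```

The shut fingers (cols 166–171) end at row 212, right above the bar in the scene view, and felt no contact. So the tips seem to sit higher than the reported TCP, above the bar rather than around it. I'll probe gently downward.

```bash
python3 -m jog '[[[0,0,-0.002,0,0,0,255],[0,0,-0.004,0,0,0,255],[0,0,-0.006,0,0,0,255],[0,0,-0.008,0,0,0,255],[0,0,-0.010,0,0,0,255],[0,0,-0.010,0,0,0,255]]]'
```

```text
clock: 3.48
eef_pos: [0.6037, -0.2583, 0.0412]
tool_rot: [0.743, 0.669, -0.0, -0.001]
ft_force: [-0.5, -0.2, 0.1]
grip_width: 0.0001
```

```bash
python3 - <<'E'
from h import *
im=bot.camera("scene"); print(im[206:222,162:180].mean(2).astype(int))
E
python3 -m jog '[[[0,0,-0.002,0,0,0,255],[0,0,-0.004,0,0,0,255],[0,0,-0.006,0,0,0,255],[0,0,-0.008,0,0,0,255],[0,0,-0.010,0,0,0,255],[0,0,-0.010,0,0,0,255]]]'
python3 - <<'E'
from h import *
im=bot.camera("scene"); print(im[206:228,162:180].mean(2).astype(int))
E
```

```text
[[39 38 37 40 34 31 26 25 24 20 24 28 35 35 38 37 39 36]
 [41 39 41 40 35 29 30 26 24 22 25 31 36 40 39 39 40 41]
 [40 42 41 37 36 33 32 30 26 23 23 30 37 40 39 41 40 42]
 [38 37 41 40 37 32 33 31 25 24 28 32 36 39 40 40 40 42]
 [33 36 38 39 36 32 27 28 25 26 29 36 38 40 41 43 43 43]
 [28 33 37 38 38 27 30 26 25 23 28 36 39 39 39 42 39 39]
 [27 33 37 38 36 34 27 25 22 25 27 36 40 39 42 44 41 40]
 [31 28 37 37 36 31 27 26 24 24 27 35 44 45 48 50 49 52]
 [37 38 39 40 38 38 35 31 29 31 32 40 49 53 58 56 56 58]
 [49 49 50 50 50 48 46 45 43 45 45 44 52 52 56 56 54 56]
 [54 56 58 57 55 55 55 56 57 55 54 56 55 56 59 59 60 56]
 [65 65 65 66 68 67 68 68 66 67 66 64 67 67 68 69 69 68]
 [74 75 75 74 76 71 75 74 76 76 76 75 75 73 76 74 75 78]
 [77 78 77 76 81 77 78 77 78 77 79 77 77 75 77 76 77 76]
 [79 78 78 78 78 77 77 78 76 75 80 74 76 77 76 77 75 79]
 [79 78 81 81 79 76 76 78 76 77 76 77 79 79 77 79 79 76]]
clock: 4.03
eef_pos: [0.6043, -0.2586, 0.0343]
tool_rot: [0.743, 0.669, 0.0, 0.001]
ft_force: [-4.2, 1.9, 11.0]
grip_width: 0.0005
[[34 33 34 40 33 30 21 23 24 24 23 25 33 38 37 37 36 38]
[... 498 characters left out ...]
51 55 55 56 58]
 [42 45 47 47 45 46 40 39 39 41 43 46 52 54 58 59 62 59]
 [62 63 64 64 65 63 63 64 63 64 65 63 64 67 68 68 66 66]
 [73 74 76 73 77 76 75 75 75 76 72 74 74 75 73 75 78 73]
 [77 77 75 77 78 76 77 77 77 76 76 77 77 75 75 77 78 75]
 [79 77 78 81 77 78 78 75 77 75 77 78 77 77 76 74 77 79]
 [78 79 80 80 77 78 77 77 77 76 78 76 77 77 76 79 77 76]
 [79 79 79 78 76 76 76 77 75 76 78 77 80 76 76 79 76 76]
 [80 77 78 77 77 75 77 77 78 79 80 79 78 78 79 78 77 75]
 [76 79 76 76 77 77 76 78 78 79 78 80 75 77 75 77 77 77]
 [78 77 79 78 78 79 75 76 78 74 78 78 77 77 76 77 78 75]
 [77 77 76 77 78 76 74 75 76 76 77 78 76 77 75 74 73 76]
 [77 76 77 76 77 77 75 78 77 77 77 79 75 76 75 77 75 77]]
```

Contact (11 N) came at reported z = 0.034 with the tips on the bar's top (z ≈ 0.065). The real tips are therefore about 30 mm above the reported TCP height, 38 mm off the documented 8 mm ahead. This agrees with the start picture. I'll use that offset from here: raise, open, straddle the bar and close.

```bash
python3 -m jog '[[[0,0,0.015,0,0,0,255],[0,0,0.03,0,0,0,135],[0,0,0.03,0,0,0,135],[0,0,0.03,0,0,0,135],[0,0,0.03,0,0,0,135],[0,0,0.03,0,0,0,135],[0,0,0.02,0,0,0,135],[0,0,0.01,0,0,0,135],[0,0,0.0,0,0,0,135],[0,0,-0.005,0,0,0,135]]]'
python3 -m jog '[[[0,0,-0.005,0,0,0,135],[0,0,-0.01,0,0,0,135],[0,0,-0.013,0,0,0,135],[0,0,-0.013,0,0,0,135],[0,0,-0.013,0,0,0,135]]]'
```

```text
clock: 4.92
eef_pos: [0.6023, -0.2578, 0.0236]
tool_rot: [0.743, 0.669, -0.001, -0.002]
ft_force: [-0.1, 0.5, -0.2]
grip_width: 0.0402
clock: 5.33
eef_pos: [0.6042, -0.2585, 0.0139]
tool_rot: [0.743, 0.669, 0.0, 0.0]
ft_force: [-0.5, 0.3, -0.6]
grip_width: 0.0402
```

```bash
python3 -m jog '[[[0,0,0,0,0,0,200],[0,0,0,0,0,0,215],[0,0,0,0,0,0,225],[0,0,0,0,0,0,240],[0,0,0,0,0,0,240],[0,0,0,0,0,0,240]]]'
```

```text
clock: 5.83
eef_pos: [0.6042, -0.2587, 0.0146]
tool_rot: [0.743, 0.669, 0.0, 0.0]
ft_force: [-1.3, 0.1, 4.3]
grip_width: 0.0076
```

```bash
python3 -m jog '[[[0,0,0,0,0,0,255],[0,0,0,0,0,0,255],[0,0,0,0,0,0,255]]]'; python3 look.py d
```

```text
clock: 6.08
eef_pos: [0.6042, -0.2586, 0.0145]
tool_rot: [0.743, 0.669, 0.0, 0.0]
ft_force: [-2.5, 1.6, 6.2]
grip_width: 0.0075
scene 133 183 173.9460850422678 223.22268666104836
top 281 166 321.7519510902297 206.51855991571543
```

View pics/d.png

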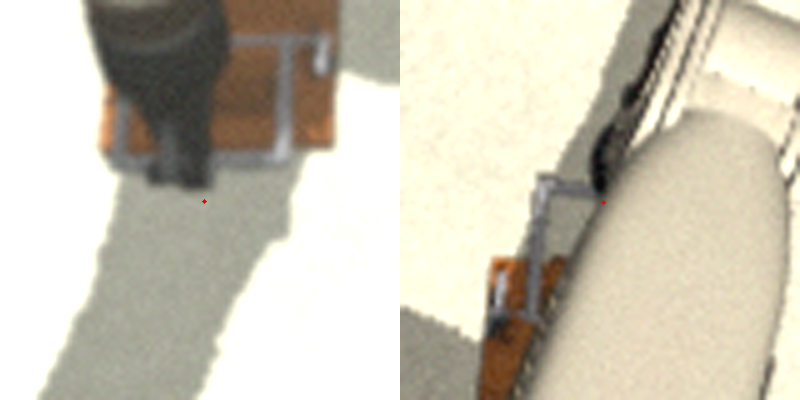

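The front finger now stands in front of the bar and its tip shows below it (crop (180,187)), so the bar is pinched. I'll start the arc.

```bash
python3 -m jog '[[[0,0,0.004,0,0,0,255],[0,0,0.008,0,0,0,255],[-0.0014,0,0.0156,0,0,0,255],[-0.003,0.0003,0.0233,0,0,0,255],[-0.0054,0.0006,0.0308,0,0,0,255],[-0.0054,0.0006,0.0308,0,0,0,255]]]'
```

```text
clock: 6.68
eef_pos: [0.599, -0.258, 0.0464]
tool_rot: [0.743, 0.669, 0.0, 0.001]
ft_force: [2.9, -1.1, -4.1]
grip_width: 0.0072
```

```bash
python3 -m jog '[[[-0.0044,0.0005,0.0101,0,0,0,255],[-0.0100,0.001,0.0195,0,0,0,255],[-0.0166,0.0017,0.0282,0,0,0,255],[-0.0243,0.0025,0.0361,0,0,0,255],[-0.0328,0.0034,0.0429,0,0,0,255],[-0.042,0.0044,0.0487,0,0,0,255],[-0.042,0.0044,0.0487,0,0,0,255]]]'
```

```text
clock: 7.27
eef_pos: [0.5591, -0.2535, 0.0974]
tool_rot: [0.743, 0.669, 0.003, 0.003]
ft_force: [7.4, 1.8, 2.7]
grip_width: 0.0073
```

```bash
python3 -m jog '[[[-0.01,0.001,0.0045,0,0,0,255],[-0.0204,0.002,0.0078,0,0,0,255],[-0.0311,0.0033,0.0098,0,0,0,255],[-0.042,0.0044,0.0105,0,0,0,255],[-0.053,0.0056,0.0098,0,0,0,255],[-0.062,0.0065,0.0082,0,0,0,255],[-0.0705,0.0075,0.0056,0,0,0,255],[-0.0705,0.0075,0.0056,0,0,0,255],[-0.0705,0.0075,0.0056,0,0,0,255]]]'
```

```text
clock: 8.02
eef_pos: [0.4846, -0.2453, 0.102]
tool_rot: [0.743, 0.669, -0.0, -0.0]
ft_force: [-6.3, 3.5, 15.6]
grip_width: 0.0074
```

```bash
python3 -m jog '[[[0,0,0,0,0,0,0],[0,0,0,0,0,0,0],[0,0,0,0,0,0,0],[0,0,0,0,0,0,0],[0,0,0,0,0,0,0],[0,0,0.01,0,0,0,0],[0,0,0.03,0,0,0,0],[0,0,0.07,0,0,0,0],[0,0,0.1,0,0,0,0],[0,0,0.1,0,0,0,0]]]'
python3 -m jog '[[[0.105,0.506,0,0,0,22.5,0],[0.105,0.506,0,0,0,22.5,0],[0.105,0.506,0,0,0,22.5,0],[0.105,0.506,0,0,0,22.5,0],[0.105,0.506,0,0,0,22.5,0],[0.105,0.506,0,0,0,22.5,0],[0.105,0.506,0,0,0,22.5,0],[0.105,0.506,0,0,0,22.5,0],[0.105,0.506,0,0,0,22.5,0],[0.105,0.506,0,0,0,22.5,0]]]'
python3 -m jog '[[[0.02,0.097,0,0,0,0,0],[0.02,0.097,0,0,0,0,0],[0.02,0.097,0,0,0,0,0],[0.02,0.097,0,0,0,0,0],[0.02,0.097,0,0,0,0,0]]]'
cat > look2.py <<'E'
from h import *
import cv2,sys
# args: name, then scene x y, top x y (80x80 crops)
n0,*a=sys.argv[1:];a=list(map(int,a));o=[]
for n,x,y in(("scene",a[0],a[1]),("top",a[2],a[3])):
    im=bot.camera(n);cv2.imwrite(f"pics/{n0}_{n}.png",im)
    c=cv2.convertScaleAbs(cv2.resize(im[y:y+80,x:x+80],(400,400),interpolation=cv2.INTER_CUBIC),alpha=2.0,beta=10)
    for i in range(0,80,20):
        cv2.putText(c,str(x+i),(i*5,10),0,.35,(0,0,255),1);cv2.putText(c,str(y+i),(0,i*5+4),0,.35,(0,0,255),1)
    o.append(c)
cv2.imwrite("pics/"+n0+".png",np.hstack(o))
E
python3 - <<'E'
from h import *
import cv2
im=bot.camera("scene");t=bot.camera("top");cv2.imwrite("pics/e_s.png",im);cv2.imwrite("pics/e_t.png",t)
f=lambda i,x,y:cv2.convertScaleAbs(cv2.resize(i[y:y+75,x:x+100],(400,300),interpolation=cv2.INTER_CUBIC),alpha=2.0,beta=10)
cv2.imwrite("pics/e.png",np.vstack([np.hstack([f(im,130,150),f(im,290,130)]),np.hstack([f(t,270,190),f(t,130,190)])]))
E
```

```text
clock: 8.85
eef_pos: [0.4898, -0.2479, 0.2068]
tool_rot: [0.743, 0.669, 0.002, 0.006]
ft_force: [0.9, -0.2, 0.9]
grip_width: 0.0851
clock: 9.68
eef_pos: [0.571, 0.164, 0.1995]
tool_rot: [0.598, 0.801, 0.0, 0.0]
ft_force: [0.2, 0.2, -0.2]
grip_width: 0.0854
clock: 10.1
eef_pos: [0.5906, 0.26, 0.1985]
tool_rot: [0.598, 0.802, -0.001, -0.0]
ft_force: [0.2, -0.6, 0.8]
grip_width: 0.0855
```

View pics/e.png

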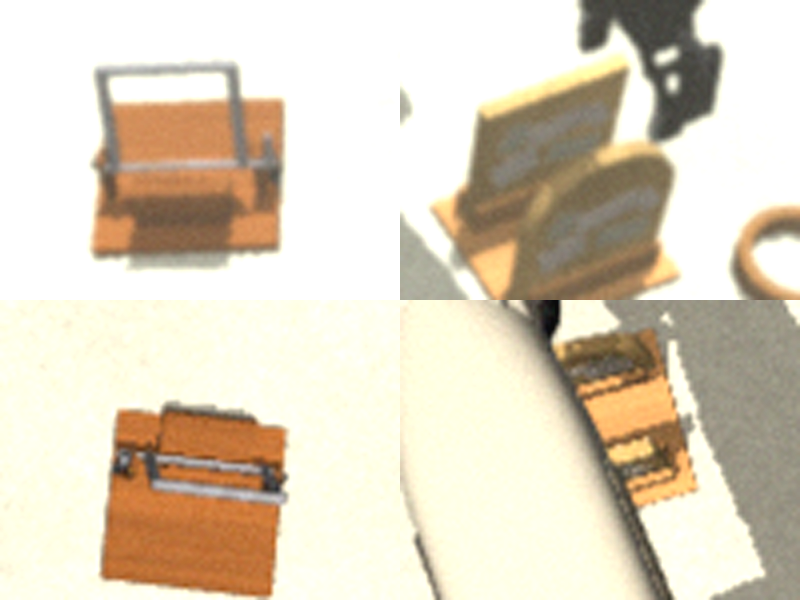

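The back rest is up (scene crop, bar at (167,68) above the posts). The front fingertip shows at scene px (355.8,163.7) and the arch apex at about (350,166). Next I compute how far off the tool is.

```bash
python3 - <<'E'
from h import *
p=bot.get_obs()["eef_pos"];d=np.array([.958,.286])
for z in(.20,.22,.23,.24,.25): print(z,np.round((ray("scene",(355.8,163.7),z)[:2]-p[:2])@np.array([d,[-d[1],d[0]]]).T,4))
# arched panel silhouette: check expected outline points in scene for centre (.590,.261), yaw 16.6
c=np.array([.590,.261,.01]);y=np.array([-d[1],d[0],0]);x=np.array([*d,0])
for s in(-.007,.007):
    print(s,[np.round(proj("scene",c+x*s+y*.065*np.cos(a)+np.array([0,0,.095+.065*np.sin(a)])),1).tolist() for a in np.deg2rad([0,30,60,90,120,150,180])])
import cv2
im=cv2.imread("pics/e_s.png");b=im[160:215,310:362].astype(int)
# warm-coloured wood of panel: print red-blue map for arch outline
hsv=cv2.cvtColor(im,cv2.COLOR_BGR2HSV);m=((hsv[...,1]>70)).astype(np.uint8)
for r in range(160,206,3): print(r,''.join('#' if v else '.' for v in m[r,300:375]))
E
```

```text
0.2 [0.0198 0.0305]
0.22 [0.0323 0.0183]
0.23 [0.0385 0.0122]
0.24 [0.0447 0.0062]
0.25 [0.0509 0.0001]
-0.007 [[356.0, 173.1], [355.4, 167.5], [350.1, 165.1], [341.2, 166.9], [331.3, 172.4], [323.4, 180.1], [319.7, 187.5]]
0.007 [[358.4, 176.3], [357.9, 170.7], [352.6, 168.4], [343.7, 170.3], [333.8, 175.8], [325.8, 183.4], [322.0, 190.9]]
160 ..........###############................##................................
163 ..........######...............######.#.###................................
166 .........######...........#............###############.....................
169 .........########........#.....#########################...................
172 ........#####...........##################################.................
175 ........#####.....########################################.................
178 ....########################################...........##..................
181 #######################################...............##...................
184 #############################...............######..###....................
187 ..#########################...........#............###.....................
190 ....########################.........##......##########....................
193 .....####################...........#####################.................#
196 .......##################.....#############################...............#
199 .........##################################################................
202 ...........#########################################.......................
205 ..............###############################..............................
```

The visible fingertip fits a tool on its axis with tips 43 mm above the reported z when open, and the arch outline matches the prediction within about 1 px. I'll descend to reported z ≈ 0.105 and close.

```bash
python3 -m jog '[[[0,0.001,-0.025,0,0,0,0],[0,0.001,-0.05,0,0,0,0],[0,0.001,-0.075,0,0,0,0],[0,0.001,-0.0935,0,0,0,0],[0,0.001,-0.0935,0,0,0,0],[0,0.001,-0.0935,0,0,0,0],[0,0.001,-0.0935,0,0,0,120],[0,0.001,-0.0935,0,0,0,150],[0,0.001,-0.0935,0,0,0,170],[0,0.001,-0.0935,0,0,0,180]]]'
python3 -m jog '[[[0,0,0,0,0,0,190],[0,0,0,0,0,0,200],[0,0,0,0,0,0,210],[0,0,0,0,0,0,225],[0,0,0,0,0,0,255],[0,0,0,0,0,0,255],[0,0,0,0,0,0,255]]]'
```

```text
clock: 11.03
eef_pos: [0.5918, 0.2602, 0.1071]
tool_rot: [0.599, 0.801, 0.001, 0.001]
ft_force: [0.6, 0.3, -0.8]
grip_width: 0.0391
clock: 11.62
eef_pos: [0.5909, 0.2601, 0.1057]
tool_rot: [0.598, 0.801, 0.0, -0.0]
ft_force: [-1.4, -1.0, 1.3]
grip_width: 0.0135
```

Gripped (13.5 mm, small side forces). I'll lift, then carry over to the front of the stand.

```bash
python3 -m jog '[[[0,0,0.005,0,0,0,255],[0,0,0.015,0,0,0,255],[0,0,0.03,0,0,0,255],[0,0,0.05,0,0,0,255],[0,0,0.07,0,0,0,255],[0,0,0.095,0,0,0,255],[0,0,0.12,0,0,0,255],[0,0,0.145,0,0,0,255],[0,0,0.16,0,0,0,255],[0,0,0.16,0,0,0,255]]]'
```

```text
clock: 12.45
eef_pos: [0.5927, 0.2607, 0.2707]
tool_rot: [0.599, 0.801, 0.004, 0.002]
ft_force: [0.0, 0.2, -1.1]
grip_width: 0.0131
```

```bash
python3 -m jog '[[[-0.002,-0.015,0,0,0,-1,255],[-0.006,-0.04,0,0,0,-2,255],[-0.011,-0.07,0,0,0,-4,255],[-0.016,-0.1,0,0,0,-6,255],[-0.021,-0.13,0,0,0,-8,255],[-0.026,-0.16,0,0,0,-10,255],[-0.031,-0.19,0,0,0,-12,255],[-0.036,-0.22,0,0,0,-14,255],[-0.040,-0.25,0,0,0,-16,255],[-0.044,-0.28,0,0,0,-18,255]]]'
python3 -m jog '[[[-0.005,-0.03,0,0,0,-1.5,255],[-0.01,-0.06,0,0,0,-3,255],[-0.015,-0.09,0,0,0,-4.5,255],[-0.02,-0.12,0,0,0,-4.5,255],[-0.024,-0.15,0,0,0,-4.5,255],[-0.028,-0.18,0,0,0,-4.5,255],[-0.031,-0.205,0,0,0,-4.5,255],[-0.032,-0.22,0,0,0,-4.5,255],[-0.032,-0.227,0,0,0,-4.5,255],[-0.032,-0.227,0,0,0,-4.5,255]]]'
python3 -m jog '[[[0,0,0,-0.4,-4,0,255],[0,0,0,-0.84,-8,0,255],[0,0,0,-1.3,-12,0,255],[0,0,0,-1.7,-16,0,255],[0,0,0,-2.1,-19.9,0,255],[0,0,0,-2.1,-19.9,0,255],[0,0,0,-2.1,-19.9,0,255],[0,0,0,-2.1,-19.9,0,255]]]'
python3 look2.py f 140 150 280 170
```

```text
clock: 13.28
eef_pos: [0.5457, -0.0214, 0.2643]
tool_rot: [0.717, 0.697, -0.001, -0.001]
ft_force: [0.9, 0.1, -2.1]
grip_width: 0.013
clock: 14.12
eef_pos: [0.5146, -0.2479, 0.2645]
tool_rot: [0.744, 0.668, -0.0, -0.001]
ft_force: [-0.4, 0.6, -2.0]
grip_width: 0.0127
clock: 14.78
eef_pos: [0.5158, -0.2464, 0.2664]
tool_rot: [0.732, 0.659, 0.116, 0.129]
ft_force: [0.4, -0.9, -1.4]
grip_width: 0.0134
```

View pics/f.png

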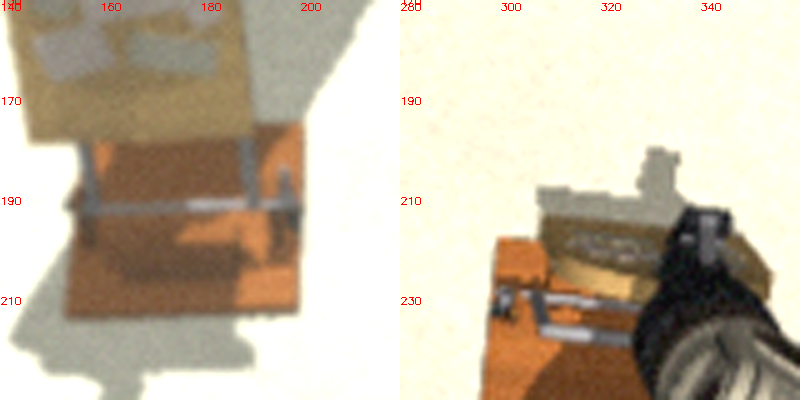

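```bash
python3 - <<'E'
from h import *
def tri(a,b):
    A=[];B=[]
    for n,p in(("scene",a),("top",b)):
        o=np.array(bot.camera_model(n)["T"])[:3,3];d=ray(n,p,0)-o;d/=np.linalg.norm(d)
        M=np.eye(3)-np.outer(d,d);A.append(M);B.append(M@o)
    return np.linalg.lstsq(np.vstack(A),np.hstack(B),rcond=None)[0]
print("corner +y",tri((189,178.6),(308.6,213)))
for z in(.17,.18,.19): print(z,ray("scene",(189,178.6),z)[:2],ray("scene",(146,178),z)[:2],ray("top",(308.6,213),z)[:2])
# bar ends raised: centre rows
print("bar/hinge y: hinge scene",ray("scene",(157,191),.06)[:2],ray("scene",(190,190),.06)[:2])
o=bot.get_obs();print(o["eef_pos"])
from scipy.spatial.transform import Rotation as R
r=R.from_quat(o["tool_rot"]).as_matrix();print(r.round(3))
for k in(.0957,): 
  f=o["eef_pos"]+r[:,2]*k;print("A foot",f)
E
```

```text
corner +y [ 0.55982121 -0.19080111  0.1723107 ]
0.17 [ 0.55810315 -0.1903007 ] [ 0.53668854 -0.31455317] [ 0.56009539 -0.19175334]
0.18 [ 0.56599399 -0.18965179] [ 0.54478252 -0.3127256 ] [ 0.55876067 -0.1904681 ]
0.19 [ 0.57388483 -0.18900287] [ 0.55287649 -0.31089802] [ 0.55742596 -0.18918285]
bar/hinge y: hinge scene [ 0.50536744 -0.30083318] [ 0.51734168 -0.19735654]
[ 0.51650614 -0.2469343   0.26635644]
[[ 0.104  0.934  0.341]
 [ 0.995 -0.097 -0.036]
 [-0.     0.343 -0.939]]
A foot [ 0.54913067 -0.25036817  0.17645461]
```

The triangulated foot corner (0.560, -0.191, 0.172) agrees with the offset being along the tool axis: predicted (0.562, -0.186, 0.179), against x = 0.575 for a world-z shift. Next I move onto the line parallel to the rest and descend partway.

```bash
python3 -m jog '[[[-0.015,0.001,-0.009,-0,0,0,255],[-0.03,0.003,-0.018,0,0,0,255],[-0.045,0.004,-0.0267,0,0,0,255],[-0.045,0.004,-0.0267,0,0,0,255],[-0.038,0.0035,-0.0455,0,0,0,255],[-0.0317,0.0025,-0.0643,0,0,0,255],[-0.0249,0.0018,-0.0831,0,0,0,255],[-0.0249,0.0018,-0.0831,0,0,0,255],[-0.0249,0.0018,-0.0831,0,0,0,255]]]'; python3 look2.py g 140 165 280 170
```

```text
clock: 15.63
eef_pos: [0.4906, -0.245, 0.1817]
tool_rot: [0.732, 0.659, 0.116, 0.128]
ft_force: [-0.7, 0.7, -0.9]
grip_width: 0.0132
```

View pics/g.png

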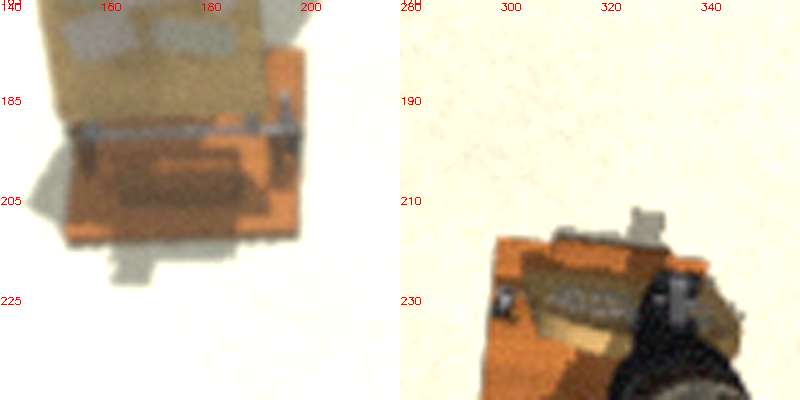

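```bash
python3 - <<'E'
from h import *
O=np.array([.515,-.2475]);M=np.array([[.9945,-.1045],[.1045,.9945]])
f=lambda n,p,z:np.round(M@(ray(n,p,z)[:2]-O),4)
z=.095
print("foot front edge, stand frame",f("scene",(152,189),z),f("scene",(193,188),z), f("top",(303.5,225.5),z))
print("base front corners",f("scene",(153.6,213.4),.012),f("scene",(199.6,212.6),.012))
print("base right/back", f("scene",(200.6,174.6),.012))
for n in("scene","top"): print(n,[np.round(proj(n,[*(O+M.T@np.array(p[:2])),p[2]]),1).tolist() for p in((.045,-.075,.012),(.045,.075,.012),(-.105,.075,.012),(.027,-.065,.095),(.027,.065,.095))])
E
```

```text
foot front edge, stand frame [ 0.0135 -0.0619] [0.0157 0.0641] [0.0062 0.0648]
base front corners [ 0.0484 -0.069 ] [0.0523 0.077 ]
base right/back [-0.1012  0.0767]
scene [[151.8, 212.6], [199.0, 210.7], [200.1, 173.7], [150.6, 192.6], [193.2, 190.9]]
top [[341.2, 221.4], [298.9, 216.8], [294.9, 259.4], [342.7, 223.6], [304.0, 219.3]]
```

The foot spans y -62 to +64 mm in the stand frame, front edge at x ≈ 15 mm (expected 15.7), so it is centred and in line. I'll descend close to the ledge and then feel for it.

```bash
python3 -m jog '[[[0.004,0,-0.007,0,0,0,255],[0.007,0,-0.014,0,0,0,255],[0.0095,0,-0.020,0,0,0,255],[0.0115,0,-0.0263,0,0,0,255],[0.0115,0,-0.0263,0,0,0,255],[0.0115,0,-0.0263,0,0,0,255]]]'
python3 -m jog '[[[0.0007,0,-0.002,0,0,0,255],[0.0014,0,-0.004,0,0,0,255],[0.0021,0,-0.006,0,0,0,255],[0.0021,0,-0.006,0,0,0,255],[0.0021,0,-0.006,0,0,0,255]]]'
```

```text
clock: 16.23
eef_pos: [0.501, -0.2449, 0.1552]
tool_rot: [0.732, 0.659, 0.116, 0.128]
ft_force: [-1.1, -0.3, -1.5]
grip_width: 0.0131
clock: 16.65
eef_pos: [0.5035, -0.2452, 0.15]
tool_rot: [0.732, 0.659, 0.116, 0.129]
ft_force: [0.6, 0.4, -1.2]
grip_width: 0.013
```

```bash
python3 -m jog '[[[0.0003,0,-0.001,0,0,0,255],[0.0007,0,-0.002,0,0,0,255],[0.001,0,-0.003,0,0,0,255],[0.001,0,-0.003,0,0,0,255],[0.001,0,-0.003,0,0,0,255]]]'
python3 -m jog '[[[0.0003,0,-0.001,0,0,0,255],[0.0007,0,-0.002,0,0,0,255],[0.0007,0,-0.002,0,0,0,255],[0.0007,0,-0.002,0,0,0,255]]]'
```

```text
clock: 17.07
eef_pos: [0.5045, -0.2452, 0.147]
tool_rot: [0.732, 0.659, 0.116, 0.129]
ft_force: [-0.4, -0.2, -2.4]
grip_width: 0.0133
clock: 17.4
eef_pos: [0.5054, -0.2453, 0.1456]
tool_rot: [0.732, 0.659, 0.116, 0.129]
ft_force: [-1.8, 1.8, 2.5]
grip_width: 0.0135
```

Contact: Fz flipped to +2.5 N at z = 0.1456, as predicted. Now I slide back along the ledge until the panel meets the rest.

```bash
python3 -m jog '[[[-0.0019,0.0002,-0.0007,0,0,0,255],[-0.0037,0.0004,-0.0014,0,0,0,255],[-0.0056,0.0006,-0.002,0,0,0,255],[-0.0056,0.0006,-0.002,0,0,0,255],[-0.0056,0.0006,-0.002,0,0,0,255]]]'
python3 -m jog '[[[-0.001,0.0001,-0.0003,0,0,0,255],[-0.0019,0.0002,-0.0007,0,0,0,255],[-0.0019,0.0002,-0.0007,0,0,0,255],[-0.0019,0.0002,-0.0007,0,0,0,255]]]'
```

```text
clock: 17.82
eef_pos: [0.4998, -0.2449, 0.1435]
tool_rot: [0.732, 0.659, 0.116, 0.13]
ft_force: [-0.6, -0.4, 2.7]
grip_width: 0.0132
clock: 18.15
eef_pos: [0.4982, -0.2447, 0.1429]
tool_rot: [0.732, 0.659, 0.116, 0.13]
ft_force: [-0.4, 0.7, 3.9]
grip_width: 0.0134
```

```bash
python3 -m jog '[[[-0.001,0.0001,-0.0003,0,0,0,255],[-0.0019,0.0002,-0.0006,0,0,0,255],[-0.0028,0.0003,-0.0009,0,0,0,255],[-0.0028,0.0003,-0.0009,0,0,0,255],[-0.0028,0.0003,-0.0009,0,0,0,255]]]'
```

```text
clock: 18.57
eef_pos: [0.4976, -0.2447, 0.1428]
tool_rot: [0.732, 0.659, 0.118, 0.131]
ft_force: [8.3, -0.7, -0.2]
grip_width: 0.013
```

Fx rose to 8 N, so the panel rests against the back rest. I'll ease off 1 mm and open slowly.

```bash
python3 -m jog '[[[0.001,0,0,0,0,0,255],[0.001,0,0,0,0,0,255],[0.001,0,0,0,0,0,215],[0.001,0,0,0,0,0,205],[0.001,0,0,0,0,0,190],[0.001,0,0,0,0,0,170],[0.001,0,0,0,0,0,140],[0.001,0,0,0,0,0,120],[0.001,0,0,0,0,0,120],[0.001,0,0,0,0,0,120]]]'; python3 look2.py hh 140 150 280 170
```

```text
clock: 19.4
eef_pos: [0.4955, -0.244, 0.1411]
tool_rot: [0.732, 0.659, 0.116, 0.129]
ft_force: [0.3, 0.6, -1.3]
grip_width: 0.045
```

View pics/hh.png

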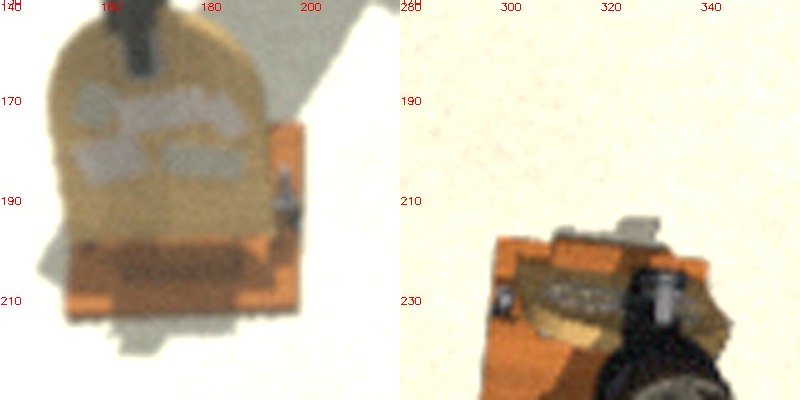

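The panel stands on the ledge leaning back, foot edge from px (153.6,197.4) to (194,197), with the fingers clear. Retreating along the tool axis.

```bash
python3 -m jog '[[[-0.002,0,0.005,0,0,0,120],[-0.005,0.0005,0.014,0,0,0,120],[-0.010,0.001,0.028,0,0,0,120],[-0.019,0.002,0.053,0,0,0,120],[-0.029,0.003,0.08,0,0,0,120],[-0.038,0.004,0.106,0,0,0,120],[-0.048,0.005,0.132,0,0,0,120],[-0.048,0.005,0.132,0,0,0,120],[-0.048,0.005,0.132,0,0,0,120]]]'
python3 -m jog '[[[-0.04,0.06,0.03,0,0,0,120],[-0.08,0.1,0.03,0,0,0,120],[-0.12,0.14,0.03,0,0,0,120],[-0.12,0.18,0.03,0,0,0,120],[-0.12,0.22,0.03,0,0,0,120],[-0.12,0.26,0.03,0,0,0,120],[-0.12,0.26,0.03,0,0,0,120],[-0.12,0.26,0.03,0,0,0,120]]]'
python3 look2.py k 140 150 280 180
python3 - <<'E'
from h import *
O=np.array([.515,-.2475]);M=np.array([[.9945,-.1045],[.1045,.9945]])
f=lambda n,p,z:np.round(M@(ray(n,p,z)[:2]-O),4)
print("foot front edge",f("scene",(153.6,197.4),.055),f("scene",(194,197),.055))
for x in(.015,.02):print("expected foot",[np.round(proj("scene",[*(O+M.T@np.array([x+.0066,y])),.0554+(x-.015)*.364]),1).tolist() for y in(-.065,.065)])
print("expected apex",np.round(proj("scene",[*(O+M.T@np.array([.015-.16*.342,0])),.053+.16*.94]),1),np.round(proj("top",[*(O+M.T@np.array([.015-.16*.342,0])),.053+.16*.94]),1))
E
```

```text
clock: 20.25
eef_pos: [0.4486, -0.24, 0.2769]
tool_rot: [0.732, 0.658, 0.117, 0.132]
ft_force: [-0.2, -0.7, -0.0]
grip_width: 0.0452
clock: 20.92
eef_pos: [0.3264, 0.0244, 0.3031]
tool_rot: [0.73, 0.661, 0.117, 0.128]
ft_force: [0.4, -0.1, -0.4]
grip_width: 0.0455
foot front edge [ 0.0168 -0.0639] [0.0213 0.063 ]
expected foot [[153.1, 198.6], [194.6, 197.0]]
expected foot [[152.9, 199.6], [194.5, 197.9]]
expected apex [167.8 152. ] [327.  238.8]
```

View pics/k.png

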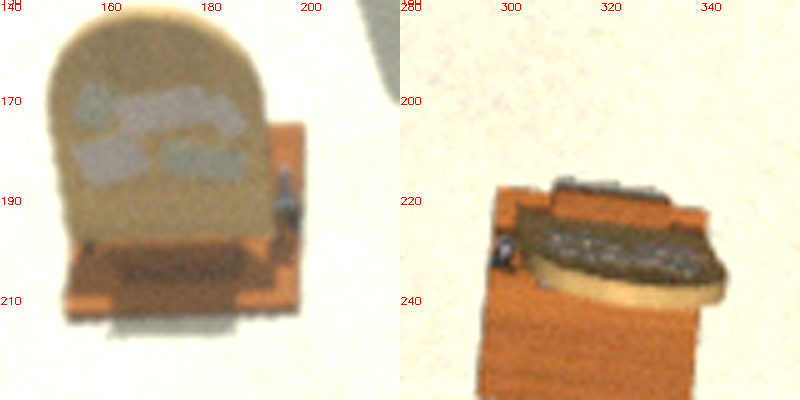

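The panel stands alone, leaning back. Its apex is at scene px (169,152) against an expected (168,152), and the foot edge is within 1 px of the expected place. I'll check that nothing is still moving and that the rack and loose things haven't shifted, then hand in.

```bash
python3 - <<'E'
from h import *
import cv2
a=cv2.imread("pics/k_scene.png").astype(int);b=bot.camera("scene").astype(int);s=cv2.imread("pics/scene0.png").astype(int)
d=lambda p,q,y,x,Y,X:np.abs(p-q)[y:Y,x:X].mean().round(1)
print("stand motion",d(a,b,145,140,225,210))
for n,r in dict(square=(140,300,176,350),bottle=(212,245,270,290),tape=(175,370,212,410),jar=(205,85,248,122),blank=(260,320,300,400)).items(): print(n,d(s,b,*r))
o=bot.get_obs();print(o["clock"],o["ft_force"])
bot.job_done()
E
```

```text
stand motion 1.4
square 5.6
bottle 2.1
tape 1.9
jar 2.1
blank 2.3
21.0667 [ 0.95998891 -0.51665226  0.38184166]
the job is handed in; nothing more can be done
```

I swung the back rest up until it locked, then took the arched panel out of the rack. I lowered it onto the ledge until I felt contact, slid it back against the rest, let go and backed the arm away. The job was handed in at 21 s of the 53 s allowed; no verdict is reported.

**Last checks that agreed:**
- **Panel:** the foot and apex were within about 1 px of where a seated panel should appear, centred to about 1 mm and about 2° off square. It was not moving.
- **Back rest:** it stood up on its own before I fetched the panel. At the end it is hidden behind the panel, so I infer it is still up from the panel's lean.
- **Loose things:** bottle, tape and jar match the first picture to within image noise.

**What did not match:**
- **Tool offset:** the real fingertips sat about 38 mm farther back along the tool than the stated TCP and tip length imply. My first close around the bar caught nothing. I found the offset by touching the bar lightly (11 N) and corrected for it in every later move.
- **Grip reading:** the opening read about 7.5 mm on the 10 mm rod.
- **Foot position in one check:** while I was lining up, the top-view estimate of the foot's x differed from the scene-view one by about 9 mm. I went with the scene view and the contact forces, and both fitted.
- **Square panel:** its picture area changed slightly more than the background (5.6 against 2.3). I put that down to the arched panel and its shadow leaving that spot, but I did not measure the square panel's position.

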